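Load the amber bottle from a tilted carton into the dispenser station

ROBOT

A 6-joint arm with a two-finger parallel gripper is mounted at the origin on the work surface. World frame = base frame: x ahead of the robot, y to its left, z up, the work surface at z = 0. Lengths are in m, angles in degrees, forces in N, time in s.
With the tool pointing down it reaches from about 0.375 to 0.9 m from the base axis. Payload 3.1 kg.
Tool frame: the origin (TCP) lies at the very end of the fingers, on their centre line; the grasp point (between the pads) lies 19 mm behind it (bot.tcp_to_grasp is the distance from the TCP to the grasp point, in m); z points along the fingers, y is the direction in which the jaws open and shut (so a half turn about z gives the same grasp; the last joint's range is limited). The gripper opens to 87 mm and grips with 3 to 60 N. Pads are 19 mm wide; open, the fingers measure 117 mm over their backs; the gripper's body (75 mm by 190 mm) begins 51 mm behind the grasp point.
Start: joints at [59.731, 30.224, 82.088, -0, 67.689, -10.227], TCP at [0.214, 0.587, 0.223] pointing down, gripper open.
Joint ranges: [-176.69, 176.69], [-43.24, 126.21], [12.49, 139.97], [-82, 262], [0, 151.66], [-163.58, 163.58]. Speed limits (degrees/s): [159.86, 159.86, 180, 180, 180, 180].

INTERFACE

Orientations are given as a 3x3 rotation matrix whose columns are the frame's x, y, z axes.
In Python, from rig import telemetry, eyes, order, bot gives the robot as it stands. The module is installed in compiled form; this text tells all that it offers.
- The arm moves only by the tool servo_tool, never from a script. Its argument "targets" is a list of rows, each a list of 2 entries, a list of its own where there are three numbers: the shift along the tool's x, y, z in m, then the turn, a rotation vector about the tool's x, y, z in rad. In form: [[[tx, ty, tz], [wx, wy, wz]], ...]. A call has 1 to 12 rows; each row is the pose to reach, as a shift and turn from the pose commanded when the call began, along the tool's axes at that moment; what a row does not reach only later rows make up. A row lasts 1/8 s, in which the tool goes at most 62.5 mm and 10.7 degrees, less where a joint would pass 70% of its speed; a pose out of reach is approached as far as the arm can. A call with a gripper value outside its range is refused whole. "gripper" is the finger opening in m, from 0 to 0.087, set as the call begins (left out, the last holds). The fingers move at their own pace and stop on an object; the grip force is fixed at half the most. Time passes only in rows, so rows that repeat a pose let the fingers close. It gives the time, the measured TCP pose, the force and the opening at its end, in the units of the state.
- telemetry.read_state(): the state, without advancing time (a new reading comes with each control period).
- eyes.capture(name): name is "side" or "top" or "wrist"; returns a dict with "pixels" (400x640x3 uint8, blue, green, red), "intrinsics" (3x3 intrinsics, pixels), "k1" (the pictures are not rectified: a ray, as slopes to the right and down, at radius r is drawn at 1 + k1 r^2 times it, then the intrinsics apply), "extrinsics" (4x4, takes a point from camera to world coordinates); the wrist camera has in their place "T_tool_cam" (4x4, takes a point from camera to tool coordinates, whose origin is the TCP and whose axes are the flange's). Camera axes: x right, y down, z forward; pixel columns grow to the right and rows downward; lengths in m; the calibration is good to about 2 mm. A picture is of the moment at which its call begins: read the wrist's pose just before it. There is no depth.
- order.hand_in(): hands the job in, once; it reports no verdict.
The state is a dict: "time_s": time; "joint_positions": joint angles; "qvel": joint speeds; "tau": joint torques, N m; "position": TCP position; "tcp_rot": TCP orientation; "force": force on the tool from outside, world axes, zero at the start; "moment": the same for the moment, N m; "opening": opening from 0.0 (shut) to 1.0 (fully open).
Only numpy, scipy, OpenCV 4.12 (cv2) and the standard library are available. Lean on these libraries where they do the work, as an engineer would, in place of code of your own. Each camera call takes 0.05 s, during which the arm holds its last target. There are 200 camera calls.

TASK

Draw the amber bottle with the blue cap up out of its cell in the tilted carton and stand it upright in the bay of the dispenser station's blue tray while the tray is still drawn out, setting it down rather than dropping it. Then push the tray fully home with the bottle standing on it. Leave the other bottles and everything else on the bench where they are.

Things in the scene. Friction and masses are not known exactly. Their poses are not given: they have to be found in the camera images.
- amber_mid (a point): the amber glass bottle with the blue cap: 86 mm diameter, 150 mm tall, sloping shoulder from 78 to 106 mm above its foot, then a round screw cap 30 mm across from 116 to 150 mm above its foot; about 0.3 kg. This point is on its axis, half-way up (75 mm above its foot); z runs up the bottle to the cap. It starts in one of the three front cells (those nearer the robot) of the carton, leaning with it
- carton: cardboard carton, fixed; origin on the bench under its middle, z up, x away from the robot, y along its rows. The carton is tilted 0.35 rad (20 deg) about y, so its mouth leans to -x: its cells run up along (-0.343, 0, 0.939) of this frame. Two rows (front, back) of three square cells, 90 mm wide inside and 165 mm deep; walls, dividers and floor 4 mm thick
- carton_rim (a point): middle of the carton's front rim (robot side), on top of the front wall; axes as carton. The back rim is about 65 mm higher. A bottle stands on its cell's floor and leans on the cell's front wall; its cap top is 15 mm below the rim (measured along the cell) and there is about 30 mm of free space either side of the cap along y
- station: dispenser station, fixed, 170 mm wide: low base with side rails 26 mm high; behind, a white column 245 mm tall (front face at x = 215 mm) with an overhanging head (from x = 112 mm on, 80 mm wide, underside 195 mm above the bench). Origin on the bench below the middle of the tray's bay when fully out; z up, +x is the way the tray is pushed home
- tray_mid (a point): middle of the top of the blue tray's floor in the bay where the bottle stands, 16.5 mm above the bench; axes as the station's. The bay is 114 mm long (x) and 118 mm wide (y) inside lips 8 mm high (above the floor); the bottle belongs in its middle, within 30 mm in x and y. Moves with the tray
- push_face (a point): middle of the front (robot-side) face of the tray's upright push plate: plate 110 mm wide (y), 8 mm thick, its top 70 mm above the bench; this point is 44.5 mm above the bench, 111.5 mm in front (-x) of tray_mid. Push it towards +x of the station
- tray (a joint): travel of the tray in m: 0 fully out, 0.14 fully home against its stop; starts between 0 and 0.03. It needs about 2 N to slide and stays where it is left
- white_a: white bottle with a white cap in a front cell, size and shape as the amber one; origin at the middle of its foot, z up the bottle; leave it
- white_b: white bottle with a red cap in a front cell, as above; leave it
- white_c: white bottle with a white cap in a back cell, as above; leave it
- white_d: white bottle with a red cap in a back cell, as above; leave it
- tip_rack: blue pipette-tip rack, 85 x 125 x 50 mm, origin under its centre; leave it
- beaker: glass beaker, 72 mm across, 95 mm tall, origin under its centre; leave it
- jar: white jar with a yellow lid, 60 mm across, 80 mm tall, origin under its centre; leave it
- amber: the same amber bottle, origin at the middle of its foot, z up the bottle

How it is judged (in metres and radians):
On the way, in this order (a step that is already met when the one before it is completed fails the run):
1. the amber bottle has been drawn up out of its cell (distance of amber_mid from where it was at the start of the episode above 0.15 m).
2. the amber bottle stands upright in the tray's bay, released, with the tray still drawn out (less than 0.06 m in) (angle between amber_mid's own z axis and vertical below 0.1 rad and z of amber_mid in the frame of tray_mid between 0.068 and 0.082 m and contact force between the fingers and amber below 0.1 N and x of amber_mid in the frame of tray_mid between -0.03 and 0.03 m and y of amber_mid in the frame of tray_mid between -0.03 and 0.03 m and value of joint tray below 0.06 m), for 0.2 s.
At the end, for the whole second after the job is handed in: The amber bottle stands upright (within 0.1 rad), released and at rest, on the floor of the tray's bay within 30 mm of its middle in x and y; the tray is home (travel over 0.132 of 0.14 m); the other four bottles, the tip rack, the beaker and the jar are within 40 mm of where they began (angle between amber_mid's own z axis and vertical below 0.1 rad and z of amber_mid in the frame of tray_mid between 0.068 and 0.082 m and contact force between the fingers and amber below 0.1 N and x of amber_mid in the frame of tray_mid between -0.03 and 0.03 m and y of amber_mid in the frame of tray_mid between -0.03 and 0.03 m and value of joint tray above 0.132 m and linear speed of amber below 0.02 m/s and velocity of joint tray below 0.01 m/s and distance of each of white_a, white_b, white_c, white_d, tip_rack, beaker, jar from where it was at the start of the episode below 0.04 m); the robot touches nothing.
It fails at once if the amber bottle falls over (leans more than 60 degrees) (angle between amber_mid's own z axis and vertical above 1.05 rad).
It fails at once if the amber bottle is dropped: in free fall more than 30 mm above the tray's floor (horizontal distance between amber_mid and tray_mid below 0.09 m and z of amber_mid in the frame of tray_mid above 0.105 m and contact force between amber and anything else below 0.02 N).
It fails at once if another bottle is moved out of its place (over 60 mm) (distance of any of white_a, white_b, white_c, white_d from where it was at the start of the episode above 0.06 m).
It fails at once if the tip rack, beaker or jar is pushed over 60 mm away (distance of any of tip_rack, beaker, jar from where it was at the start of the episode above 0.06 m).
It also fails if it takes over 64 s, if anything falls off the work surface, if the arm or the gripper's body presses on something with over 40 N, if the wrist force passes 120 N, or if a joint passes its speed limit or range.

## Working session

There is one attempt and no reset: what is moved stays moved. The work goes in short steps, Python scripts to look and compute and a tool call to move; the robot and the scene stay as the last step left them, time stands still between calls to the robot, and variables do not carry over. Pictures are saved under pics/ and viewed, about 8 in all and at most 12, crops included, and the job is handed in when it is done.

Besides the shell and the picture viewer there is one more tool, called after "Call:" as name(argument=value, ...), one argument or row to a line, values as JSON. servo_tool: Moves the arm, as the interface text tells. Its arguments: {"type":"object","properties":{"targets":{"type":"array","items":{"type":"array"}},"gripper":{"type":"number"}},"required":["targets"]}

```bash
mkdir -p pics; cat > h.py <<'E'
import numpy as np, cv2
from rig import telemetry, eyes, order, bot
E
python3 - <<'E'
from h import *
s=telemetry.read_state();print({k:np.round(v,3).tolist() for k,v in s.items()}, bot.tcp_to_grasp)
for n in("side","top","wrist"):
    c=eyes.capture(n);cv2.imwrite(f"pics/{n}0.png",c["pixels"])
    np.savez(f"pics/{n}0.npz",**{k:v for k,v in c.items() if k!="pixels"})
    print(n,{k:np.round(v,3).tolist() for k,v in c.items() if k!="pixels"})
E
```

```text
{'time_s': 0.0, 'joint_positions': [59.729, 30.279, 82.155, -0.001, 67.688, -10.226], 'qvel': [0.067, -0.058, 0.009, 0.059, 0.096, 0.138], 'tau': [0.001, -44.006, -17.659, 0.063, 0.058, -0.0], 'position': [0.214, 0.587, 0.222], 'tcp_rot': [[-0.939, 0.343, -0.001], [0.343, 0.939, -0.002], [0.0, -0.002, -1.0]], 'force': [0.054, 0.274, -0.811], 'moment': [0.009, -0.032, 0.034], 'opening': 1.001} 0.0187
side {'intrinsics': [[508.619, 0.0, 319.781], [0.0, 508.619, 199.032], [0.0, 0.0, 1.0]], 'k1': -0.167, 'extrinsics': [[0.972, -0.178, 0.154, 0.337], [-0.235, -0.742, 0.627, -0.831], [0.003, -0.646, -0.763, 1.309], [0.0, 0.0, 0.0, 1.0]]}
top {'intrinsics': [[400.456, 0.0, 320.343], [0.0, 400.456, 206.318], [0.0, 0.0, 1.0]], 'k1': -0.067, 'extrinsics': [[-0.006, -0.997, 0.076, 0.506], [-1.0, 0.007, 0.02, 0.156], [-0.02, -0.075, -0.997, 1.304], [0.0, 0.0, 0.0, 1.0]]}
wrist {'intrinsics': [[336.627, 0.0, 322.509], [0.0, 336.627, 201.002], [0.0, 0.0, 1.0]], 'k1': -0.001, 'T_tool_cam': [[-0.001, -0.963, -0.269, 0.073], [1.0, -0.001, -0.001, 0.001], [0.001, -0.269, 0.963, -0.163], [0.0, 0.0, 0.0, 1.0]]}
```

View pics/top0.png

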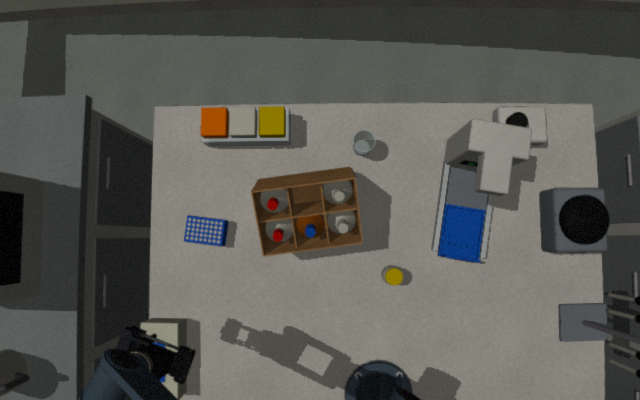

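View pics/side0.png

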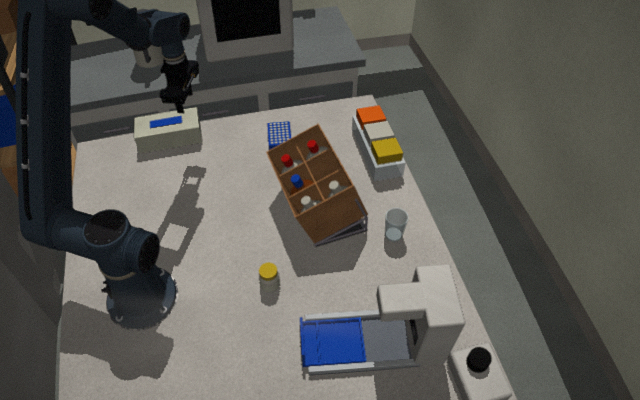

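```bash
python3 - <<'E'
import cv2,numpy as np
t=cv2.imread("pics/top0.png");s=cv2.imread("pics/side0.png")
a=cv2.resize(t[110:270,240:540],(798,426),interpolation=cv2.INTER_CUBIC)
cv2.imwrite("pics/topc.png",np.clip(a*1.4,0,255))
b=cv2.resize(s[115:385,255:475],(489,600),interpolation=cv2.INTER_CUBIC)
cv2.imwrite("pics/sidec.png",np.clip(b*1.4,0,255))
E
```

```text
[ WARN:0@0.075] global loadsave.cpp:1063 imwrite_ Unsupported depth image for selected encoder is fallbacked to CV_8U.
```

View pics/topc.png

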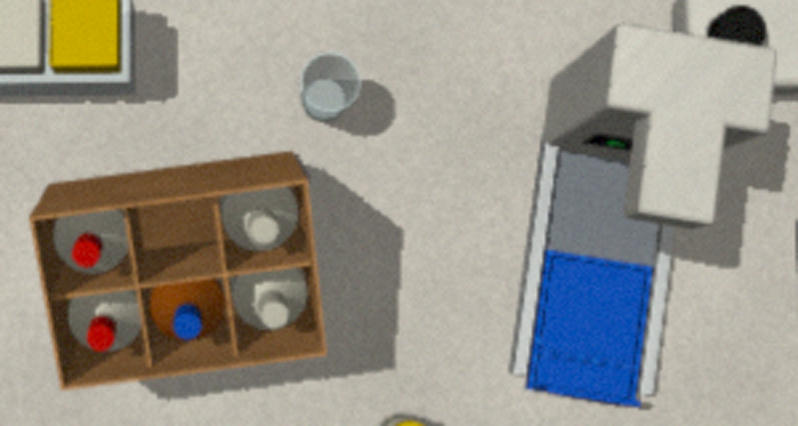

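View pics/sidec.png

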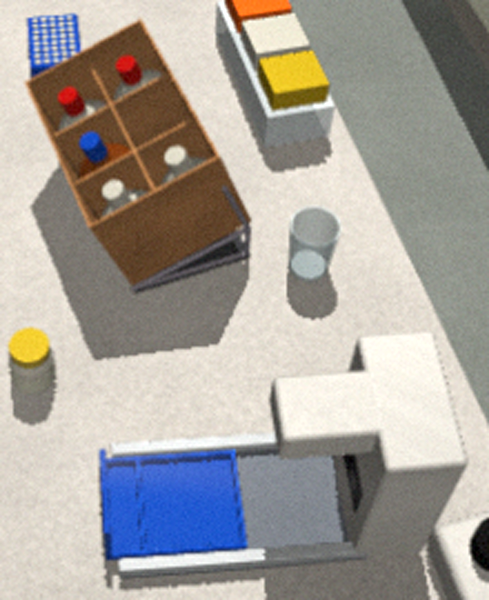

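```bash
cat >> h.py <<'E'
from scipy.optimize import least_squares
C={n:dict(np.load(f"pics/{n}0.npz")) for n in("side","top")}
def pix(n,P):
    c=C[n];E=c["extrinsics"];q=(np.atleast_2d(P)-E[:3,3])@E[:3,:3];u=q[:,:2]/q[:,2:]
    u=u*(1+c["k1"]*(u**2).sum(1,keepdims=True));K=c["intrinsics"]
    return u*[K[0,0],K[1,1]]+K[:2,2]
TC=lambda a:np.array(a)/2.6613+[240,110]-.0
SC=lambda a:np.array(a)/2.2225+[255,115]
def Rz(a):return np.array([[np.cos(a),-np.sin(a),0],[np.sin(a),np.cos(a),0],[0,0,1]])
ux=np.array([.9394,0,.3429]);uz=np.array([-.3429,0,.9394]);uy=np.array([0,1.,0])
def carton(p,a,b,c): # rim-frame local: a along tilted x from front rim, b along y, c along cell up
    return np.array([p[0],p[1],p[2]])+Rz(p[3])@(a*ux+b*uy+c*uz)
def tray(p,a,b,c): return np.array([p[0],p[1],0])+Rz(p[2])@np.array([a,b,c])
E
cat > fit.py <<'E'
from h import *
obs=[("top",TC([65,386]),0,.143,0),("top",TC([326,353]),0,-.143,0),("top",TC([33,216]),.192,.143,0),("top",TC([305,181]),.192,-.143,0),
("side",SC([28,83]),0,.143,0),("side",SC([92,227]),0,-.143,0),("side",SC([140,22]),.192,.143,0),("side",SC([220,157]),.192,-.143,0)]
f=lambda p:np.concatenate([pix(n,carton(p,a,b,c))[0]-o for n,o,a,b,c in obs])
r=least_squares(f,[.5,.17,.16,0]);pc=r.x;print("carton",pc,np.round(r.fun,1))
for n in("top","side"):
    im=cv2.imread(f"pics/{n}0.png").astype(int);m=(im[...,0]-im[...,1]>50)&(im[...,0]-im[...,2]>60)
    k,l,st,ce=cv2.connectedComponentsWithStats(m.astype(np.uint8))
    for i in range(1,k):
        if st[i,4]>30:print(n,st[i],ce[i].round(1))
    # bottle: leans on front wall: axis at 4+43 from front; foot at -165
    print("cap top/bot pred",[pix(n,carton(pc,.047,0,c))[0].round(1) for c in(-.015,-.049)])
print("cap top",carton(pc,.047,0,-.015),"axis",Rz(pc[3])@uz)
obs2=[("top",TC([527,388]),-.1115,.055,.07),("top",TC([648,405]),-.1115,-.055,.07),("top",TC([548,252]),.061,.062,.0245),("top",TC([655,266]),.061,-.062,.0245),
("side",SC([101,450]),-.1115,.055,.07),("side",SC([106,558]),-.1115,-.055,.07),("side",SC([236,450]),.061,.062,.0245),("side",SC([245,547]),.061,-.062,.0245)]
g=lambda p:np.concatenate([pix(n,tray(p,a,b,c))[0]-o for n,o,a,b,c in obs2])
r=least_squares(g,[.5,-.2,0],loss="soft_l1");pt=r.x;print("tray",pt,np.round(g(pt),1).reshape(-1,2).tolist())
np.savez("fit.npz",pc=pc,pt=pt)
E
python3 fit.py
```

```text
carton [0.46865486 0.20048449 0.16041921 0.12652758] [-1.3  1.4  0.1  0.6 -1.3  0.4  0.8 -0.5 -0.4  0.3 -0.1  1.1  1.6 -0.9
  1.3  0.7]
top [ 439  204   46   58 2083] [461.5 232.6]
top [187 216  38   8  80] [204.8 219. ]
top [306 227   9  10  73] [309.9 231.8]
top [184 238  38   8  76] [205.2 241.8]
cap top/bot pred [array([310.5, 232.7]), array([310.4, 228.8])]
side [150 116  32  12 207] [165.6 121.4]
side [268 123  11  23  87] [272.2 136.2]
side [287 122   4  16  32] [288.8 129.7]
side [291 175   9   8  57] [294.9 178.2]
side [ 300  317   66   49 2627] [332.3 341.9]
cap top/bot pred [array([296.1, 178.9]), array([300. , 184.9])]
cap top [0.5175561  0.20670508 0.16244451] axis [-0.34015888 -0.04327063  0.9394    ]
tray [ 0.53842098 -0.27837678 -0.15228   ] [[8.9, 2.7], [-1.4, 1.4], [1.4, -0.8], [-0.9, -0.5], [-0.8, 0.6], [-0.3, -9.7], [0.6, 1.1], [2.7, -0.9]]
```

```bash
sed -i 's/^obs2=\[("top",TC(\[527,388\]),-.1115,.055,.07),/obs2=[/; s/("side",SC(\[106,558\]),-.1115,-.055,.07),//' fit.py
cat >> fit.py <<'E'
def ring(n,L,col,im,s,o):
    q=np.array([(pix(n,P)[0]-o)*s for P in L]);cv2.polylines(im,[np.int32(q*8)],True,col,1,cv2.LINE_AA,3)
bx=lambda x0,x1,y,z:[tray(pt,x0,-y,z),tray(pt,x1,-y,z),tray(pt,x1,y,z),tray(pt,x0,y,z)]
out=[]
for n,s,o,sz in(("top",4,[420,170],(360,400)),("side",4,[285,290],(440,400))):
    im=cv2.imread(f"pics/{n}0.png");o=np.array(o)
    im=cv2.resize(im[o[1]:o[1]+sz[1]//s,o[0]:o[0]+sz[0]//s],sz,interpolation=cv2.INTER_CUBIC)
    ring(n,bx(-.057,.057,.059,.0165),(0,255,255),im,s,o);ring(n,bx(-.1115,-.1035,.055,.07),(0,0,255),im,s,o);ring(n,bx(-.115,.061,.062,.0245),(0,255,0),im,s,o)
    out.append(im)
cv2.imwrite("pics/ov.png",np.hstack(out))
E
python3 fit.py|grep tray
```

```text
tray [ 0.53730967 -0.27813219 -0.1515893 ] [[-1.5, 1.7], [1.3, -0.5], [-1.0, -0.2], [-1.2, 0.6], [0.2, 1.1], [2.3, -0.9]]
```

View pics/ov.png

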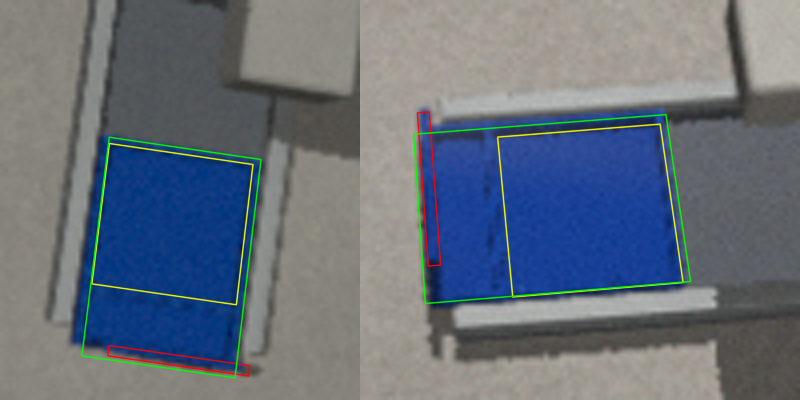

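```bash
cat > iou.py <<'E'
from h import *
from scipy.optimize import minimize
S=6;R={"top":(425,190,75,85),"side":(290,305,90,75)};M={}
for n,(u,v,w,h) in R.items():
    im=cv2.imread(f"pics/{n}0.png")[v:v+h,u:u+w];im=cv2.resize(im,None,fx=S,fy=S,interpolation=cv2.INTER_CUBIC).astype(int)
    M[n]=((im[...,0]-im[...,2]>45)).astype(np.uint8)
def ren(n,p):
    u,v,w,h=R[n];m=np.zeros_like(M[n])
    for (x0,x1,y,z0,z1) in((-.1115,p[4],p[3],.014,.0165),(-.065,p[4],p[3],.0165,.0245),(-.1115,-.1035,.055,.019,.07)):
        P=[tray(p,x,yy,z) for x in(x0,x1) for yy in(-y,y) for z in(z0,z1)]
        q=((pix(n,np.array(P))-[u,v]+.5)*S-.5).astype(np.float32);cv2.fillConvexPoly(m,np.int32(cv2.convexHull(q)*16),1,shift=4)
    return m
def cost(p):return sum((ren(n,p)!=M[n]).sum()/M[n].sum() for n in M)
best=min((minimize(cost,[.535,-.275,y,.062,.061],method="Nelder-Mead",options=dict(initial_simplex=np.array([[.535,-.275,y,.062,.061]]+[[.535+.01*(i==0),-.275+.01*(i==1),y+.04*(i==2),.062+.003*(i==3),.061+.003*(i==4)] for i in range(5)]),maxiter=500)) for y in(-.19,-.17,-.15)),key=lambda r:r.fun)
print(best.x,best.fun)
o=[]
for n in M:
    d=np.zeros(M[n].shape+(3,),np.uint8);d[...,0]=M[n]*255;d[...,2]=ren(n,best.x)*255;o.append(cv2.resize(d,None,fx=.7,fy=.7)[:310])
h=min(a.shape[0] for a in o);cv2.imwrite("pics/iou.png",np.hstack([a[:h] for a in o]))
E
python3 iou.py
```

```text
[ 0.53989592 -0.27448012 -0.16564108  0.06406361  0.05832071] 0.09850883759473193
```

View pics/iou.png

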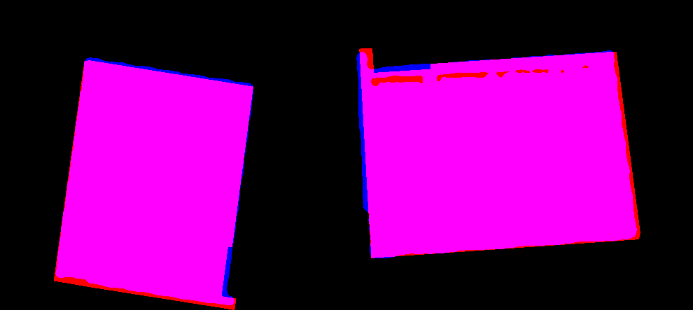

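```bash
cat >> h.py <<'E'
from scipy.spatial.transform import Rotation as Ro
def now():
    s=telemetry.read_state();return np.array(s["position"]),np.array(s["tcp_rot"])
def rel(P,R,cur=None):
    p,r=cur or now();t=r.T@(np.array(P)-p);w=Ro.from_matrix(r.T@R).as_rotvec()
    print("shift",t.round(4).tolist(),"turn",w.round(4).tolist());return P,R
def toolR(z,y):
    z=z/np.linalg.norm(z);x=np.cross(y,z);x/=np.linalg.norm(x);return np.c_[x,np.cross(z,x),z]
pc=np.load("fit.npz")["pc"] if __import__("os").path.exists("fit.npz") else None
pt=np.array([.539,-.2745,-.166])
def RC(): return toolR(-Rz(pc[3])@uz,Rz(pc[3])@uy)
def RT(): return toolR(np.array([0,0,-1.]),Rz(pt[2])@uy)
E
python3 - <<'E'
from h import *
for c in(.15,.04):
  P=carton(pc,.047,0,c);print(P);rel(P,RC())
E
```

```text
[0.46142989 0.19956542 0.31744551]
shift [-0.3652, -0.279, -0.0953] turn [-0.0848, -0.344, -0.4711]
[0.49884736 0.20432519 0.21411151]
shift [-0.3988, -0.2615, 0.008] turn [-0.0848, -0.344, -0.4711]
```

Call:
servo_tool(
  targets=[
    [[-0.03,-0.02,-0.06],[0,0,0]],
    [[-0.3652,-0.279,-0.0953],[-0.0848,-0.344,-0.4711]],
    [[-0.3652,-0.279,-0.0953],[-0.0848,-0.344,-0.4711]],
    [[-0.3652,-0.279,-0.0953],[-0.0848,-0.344,-0.4711]],
    [[-0.3652,-0.279,-0.0953],[-0.0848,-0.344,-0.4711]],
    [[-0.3652,-0.279,-0.0953],[-0.0848,-0.344,-0.4711]],
    [[-0.3652,-0.279,-0.0953],[-0.0848,-0.344,-0.4711]],
    [[-0.3652,-0.279,-0.0953],[-0.0848,-0.344,-0.4711]],
    [[-0.3652,-0.279,-0.0953],[-0.0848,-0.344,-0.4711]],
    [[-0.3652,-0.279,-0.0953],[-0.0848,-0.344,-0.4711]],
    [[-0.3652,-0.279,-0.0953],[-0.0848,-0.344,-0.4711]],
    [[-0.3652,-0.279,-0.0953],[-0.0848,-0.344,-0.4711]],
  ],
  gripper=0.045,
)

```text
time_s: 1.65
position: [0.4607, 0.2012, 0.3176]
tcp_rot: [[-0.931, -0.129, 0.34], [-0.121, 0.992, 0.045], [-0.343, 0.001, -0.939]]
force: [0.1, -0.9, -0.8]
opening: 0.517
```

```bash
python3 - <<'E'
from h import *
s=telemetry.read_state();print(s["time_s"],s["position"],s["opening"])
P=carton(pc,.047,0,.04);rel(P,RC())
p,r=now();c=eyes.capture("wrist");im=c["pixels"];K=c["intrinsics"];T=c["T_tool_cam"]
def pw(P):
    q=T[:3,:3].T@(r.T@(P-p)-T[:3,3]);u=q[:2]/q[2];return K[:2,:2]@u+K[:2,2]
im=im.copy()
for cc,col in((-.015,(0,255,255)),(-.049,(0,255,0))):
  L=[pw(carton(pc,.047+.015*np.cos(t),.015*np.sin(t),cc)) for t in np.linspace(0,6.28,40)]
  cv2.polylines(im,[np.int32(np.array(L)*8)],True,col,1,cv2.LINE_AA,3)
L=[pw(carton(pc,a,b,0)) for a,b in((0,-.143),(0,.143),(.192,.143),(.192,-.143))]
cv2.polylines(im,[np.int32(np.array(L)*8)],True,(255,0,255),1,cv2.LINE_AA,3)
cv2.imwrite("pics/w1.png",im)
E
```

```text
1.65 [0.46065002 0.20122224 0.31757425] 0.5168001160196745
shift [-0.0004, -0.002, 0.1103] turn [0.0022, 0.0003, 0.0022]
```

View pics/w1.png

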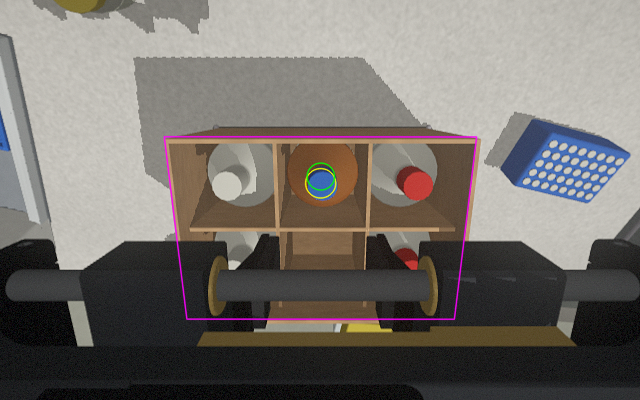

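Call:
servo_tool(
  targets=[
    [[0,-0.002,0.04],[0.002,0,0.002]],
    [[0,-0.002,0.08],[0.002,0,0.002]],
    [[0,-0.002,0.12],[0.002,0,0.002]],
    [[0,-0.002,0.14],[0.002,0,0.002]],
    [[0,-0.002,0.155],[0.002,0,0.002]],
    [[0,-0.002,0.17],[0.002,0,0.002]],
    [[0,-0.002,0.18],[0.002,0,0.002]],
    [[0,-0.002,0.19],[0.002,0,0.002]],
    [[0,-0.002,0.198],[0.002,0,0.002]],
    [[0,-0.002,0.198],[0.002,0,0.002]],
    [[0,-0.002,0.198],[0.002,0,0.002]],
  ],
)

```text
time_s: 3.08
position: [0.5295, 0.2067, 0.1321]
tcp_rot: [[-0.932, -0.124, 0.342], [-0.116, 0.992, 0.043], [-0.344, 0.0, -0.939]]
force: [-0.0, -0.5, -0.1]
opening: 0.518
```

```bash
python3 - <<'E'
from h import *
rel(carton(pc,.047,0,-.049),RC());print(telemetry.read_state()["force"])
E
```

```text
shift [0.0007, 0.0015, 0.0015] turn [-0.0008, 0.0014, -0.0026]
[-0.01464144 -0.5012457  -0.14733286]
```

Call:
servo_tool(
  targets=[
    [[0,0.001,0.001],[0,0,0]],
    [[0,0.001,0.001],[0,0,0]],
    [[0,0.001,0.001],[0,0,0]],
    [[0,0.001,0.001],[0,0,0]],
    [[0,0.001,0.001],[0,0,0]],
    [[0,0.001,0.001],[0,0,0]],
    [[0,0.001,0.001],[0,0,0]],
    [[0,0.001,0.001],[0,0,0]],
  ],
  gripper=0.02,
)

```text
time_s: 4.08
position: [0.5296, 0.2078, 0.131]
tcp_rot: [[-0.932, -0.124, 0.341], [-0.116, 0.992, 0.043], [-0.344, 0.0, -0.939]]
force: [-0.4, 0.4, 0.6]
opening: 0.334
```

Call:
servo_tool(
  targets=[
    [[0,0,-0.005],[0,0,0]],
    [[0,0,-0.015],[0,0,0]],
    [[0,0,-0.03],[0,0,0]],
    [[0,0,-0.05],[0,0,0]],
    [[0,0,-0.07],[0,0,0]],
    [[0,0,-0.09],[0,0,0]],
    [[0,0,-0.11],[0,0,0]],
    [[0,0,-0.13],[0,0,0]],
    [[0,0,-0.155],[0,0,0]],
    [[0,0,-0.18],[0,0,0]],
    [[0,0,-0.2],[0,0,0]],
    [[0,0,-0.21],[0,0,0]],
  ],
)

```text
time_s: 5.58
position: [0.4566, 0.1987, 0.3295]
tcp_rot: [[-0.932, -0.124, 0.342], [-0.116, 0.992, 0.043], [-0.344, 0.0, -0.939]]
force: [0.8, 0.1, -2.2]
opening: 0.334
```

```bash
python3 - <<'E'
from h import *
c=eyes.capture("side");cv2.imwrite("pics/s2.png",c["pixels"][60:400,100:480])
for z in(.27,.18,.136): rel([pt[0],pt[1],z],RT())
p,r=now();print(p,telemetry.read_state()["force"])
E
```

```text
shift [-0.0006, -0.4798, 0.0642] turn [0.0515, 0.3504, 0.2871]
shift [0.0305, -0.4799, 0.1487] turn [0.0515, 0.3504, 0.2871]
shift [0.0458, -0.4799, 0.19] turn [0.0515, 0.3504, 0.2871]
[0.45699642 0.19881652 0.33020601] [-0.05389997 -0.88826225 -2.92114946]
```

View pics/s2.png

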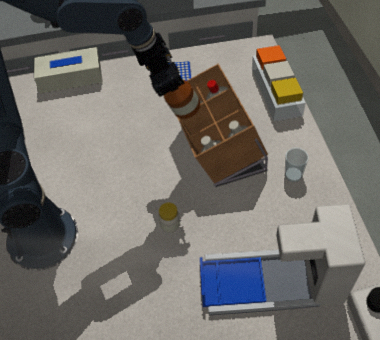

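Call:
servo_tool(
  targets=[
    [[0,-0.005,-0.01],[0,0,0]],
    [[0,-0.015,-0.02],[0,0,0]],
    [[0,-0.03,-0.03],[0,0,0]],
    [[0,-0.05,-0.03],[0,0,0]],
    [[0,-0.075,-0.03],[0,0,0]],
    [[0,-0.1,-0.03],[0,0,0]],
    [[0,-0.125,-0.03],[0,0,0]],
    [[0,-0.15,-0.03],[0,0,0]],
    [[0,-0.175,-0.03],[0,0,0]],
    [[0,-0.2,-0.03],[0,0,0]],
    [[0,-0.22,-0.03],[0,0,0]],
    [[0,-0.23,-0.03],[0,0,0]],
  ],
)

```text
time_s: 7.12
position: [0.4761, -0.0323, 0.3563]
tcp_rot: [[-0.932, -0.122, 0.341], [-0.114, 0.993, 0.042], [-0.343, -0.0, -0.939]]
force: [0.2, 0.5, -2.1]
opening: 0.345
```

```bash
python3 - <<'E'
from h import *
rel([pt[0],pt[1],.27],RT());print(telemetry.read_state()["opening"])
E
```

```text
shift [-0.0013, -0.248, 0.0924] turn [0.0503, 0.3481, 0.2852]
0.3451245529368492
```

Call:
servo_tool(
  targets=[
    [[0,-0.006,0.002],[0.002,0.01,0.008]],
    [[0,-0.02,0.007],[0.004,0.03,0.024]],
    [[0,-0.04,0.015],[0.008,0.056,0.046]],
    [[0,-0.065,0.024],[0.013,0.091,0.075]],
    [[0,-0.09,0.033],[0.018,0.126,0.103]],
    [[0,-0.115,0.043],[0.023,0.162,0.132]],
    [[0,-0.14,0.052],[0.028,0.197,0.161]],
    [[0,-0.165,0.061],[0.033,0.232,0.19]],
    [[-0.001,-0.19,0.071],[0.039,0.267,0.218]],
    [[-0.001,-0.215,0.08],[0.044,0.302,0.247]],
    [[-0.001,-0.235,0.088],[0.048,0.33,0.27]],
    [[-0.001,-0.248,0.092],[0.05,0.348,0.285]],
  ],
)

```text
time_s: 8.62
position: [0.5397, -0.2744, 0.2687]
tcp_rot: [[-0.986, 0.165, -0.001], [0.165, 0.986, 0.001], [0.001, 0.001, -1.0]]
force: [0.2, 0.4, -3.0]
opening: 0.334
```

```bash
cat > chk.py <<'E'
from h import *
rel([pt[0],pt[1],.136],RT());s=telemetry.read_state();print(s["position"],s["opening"],s["force"])
out=[]
for n,(u,v) in(("side",(230,200)),("top",(390,100))):
    c=eyes.capture(n);im=c["pixels"][v:v+180,u:u+180];out.append(cv2.resize(im,(400,400),interpolation=cv2.INTER_CUBIC))
cv2.imwrite("pics/c3.png",np.hstack(out))
E
python3 chk.py
```

```text
shift [0.0005, -0.0004, 0.1327] turn [0.001, -0.0014, 0.0005]
[ 0.53971098 -0.27437716  0.26868284] 0.3337032115464198 [ 0.19991369  0.41445986 -3.00948326]
```

View pics/c3.png

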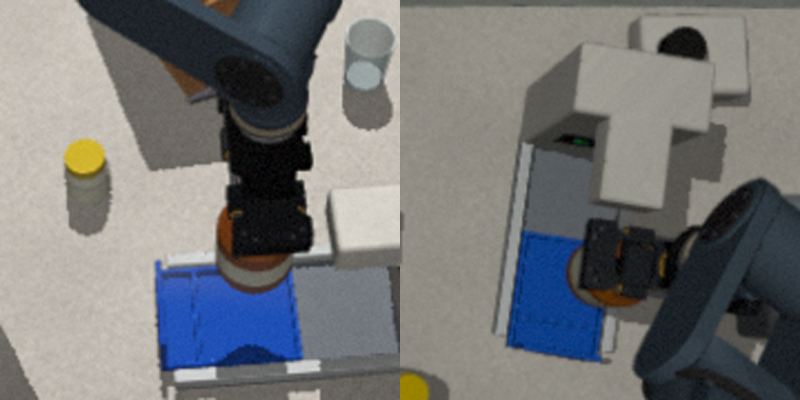

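Call:
servo_tool(
  targets=[
    [[0,0,0.01],[0,-0.001,0]],
    [[0,0,0.025],[0,-0.001,0]],
    [[0,0,0.04],[0,-0.001,0]],
    [[0,0,0.055],[0,-0.001,0]],
    [[0,0,0.07],[0,-0.001,0]],
    [[0,0,0.085],[0,-0.001,0]],
    [[0,0,0.098],[0,-0.001,0]],
    [[0,0,0.108],[0,-0.001,0]],
    [[0,0,0.115],[0,-0.001,0]],
    [[0,0,0.12],[0,-0.001,0]],
    [[0,0,0.125],[0,-0.001,0]],
    [[0,0,0.125],[0,-0.001,0]],
  ],
)

```text
time_s: 10.22
position: [0.539, -0.2726, 0.1451]
tcp_rot: [[-0.987, 0.163, 0.001], [0.163, 0.987, 0.001], [-0.001, 0.001, -1.0]]
force: [0.4, 0.1, -1.9]
opening: 0.335
```

```bash
sed -i 's/c3.png/c4.png/' chk.py; python3 chk.py
```

```text
shift [-0.0003, -0.0019, 0.0091] turn [0.0009, 0.001, 0.002]
[ 0.53904262 -0.27260121  0.14505446] 0.3346064670744258 [ 0.39450473  0.06647978 -1.9305174 ]
```

View pics/c4.png

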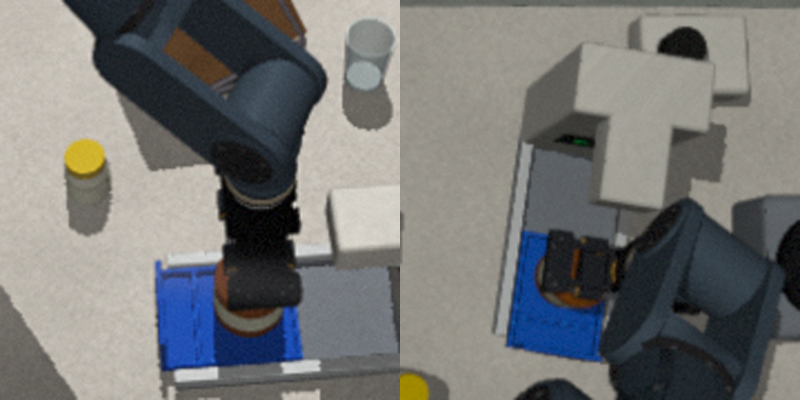

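Call:
servo_tool(
  targets=[
    [[0,-0.001,0.002],[0,0,0]],
    [[0,-0.001,0.004],[0,0,0]],
    [[0,-0.001,0.006],[0,0,0]],
    [[0,-0.001,0.008],[0,0,0]],
    [[0,-0.001,0.009],[0,0,0]],
    [[0,-0.001,0.01],[0,0,0]],
    [[0,-0.001,0.01],[0,0,0]],
  ],
)

```text
time_s: 11.2
position: [0.539, -0.2737, 0.1352]
tcp_rot: [[-0.987, 0.163, 0.001], [0.163, 0.987, 0.001], [-0.001, 0.001, -1.0]]
force: [0.2, -0.5, -2.6]
opening: 0.334
```

Call:
servo_tool(
  targets=[
    [[0,0,0.001],[0,0,0]],
    [[0,0,0.0015],[0,0,0]],
    [[0,0,0.002],[0,0,0]],
    [[0,0,0.002],[0,0,0]],
  ],
)

```text
time_s: 11.7
position: [0.539, -0.2737, 0.1332]
tcp_rot: [[-0.987, 0.163, 0.002], [0.163, 0.987, 0.0], [-0.001, 0.001, -1.0]]
force: [0.4, -0.4, -2.5]
opening: 0.335
```

Call:
servo_tool(
  targets=[
    [[0,0,0.001],[0,0,0]],
    [[0,0,0.001],[0,0,0]],
    [[0,0,0.002],[0,0,0]],
    [[0,0,0.002],[0,0,0]],
  ],
)

```text
time_s: 12.2
position: [0.539, -0.2737, 0.1312]
tcp_rot: [[-0.987, 0.163, 0.001], [0.163, 0.987, 0.001], [-0.001, 0.001, -1.0]]
force: [0.2, 0.0, -1.4]
opening: 0.335
```

Call:
servo_tool(
  targets=[
    [[0,0,0.0005],[0,0,0]],
    [[0,0,0.001],[0,0,0]],
    [[0,0,0.001],[0,0,0]],
    [[0,0,0.001],[0,0,0]],
  ],
)

```text
time_s: 12.7
position: [0.539, -0.2737, 0.1303]
tcp_rot: [[-0.987, 0.163, 0.002], [0.163, 0.987, 0.0], [-0.001, 0.001, -1.0]]
force: [-0.3, 0.0, -2.4]
opening: 0.338
```

Call:
servo_tool(
  targets=[
    [[0,0,0.0005],[0,0,0]],
    [[0,0,0.001],[0,0,0]],
    [[0,0,0.0015],[0,0,0]],
    [[0,0,0.0015],[0,0,0]],
  ],
)

```text
time_s: 13.2
position: [0.539, -0.2737, 0.1287]
tcp_rot: [[-0.987, 0.163, 0.001], [0.163, 0.987, 0.001], [-0.001, 0.001, -1.0]]
force: [1.1, 0.5, -2.2]
opening: 0.337
```

Call:
servo_tool(
  targets=[
    [[0,0,0.001],[0,0,0]],
    [[0,0,0.002],[0,0,0]],
    [[0,0,0.002],[0,0,0]],
    [[0,0,0.002],[0,0,0]],
  ],
)

```text
time_s: 13.7
position: [0.5393, -0.2737, 0.1272]
tcp_rot: [[-0.987, 0.163, 0.002], [0.163, 0.987, 0.0], [-0.002, 0.001, -1.0]]
force: [-0.8, 0.9, 2.7]
opening: 0.334
```

```bash
python3 - <<'E'
from h import *
f=[]
for i in range(6): f.append(telemetry.read_state()["force"]);eyes.capture("side")
print(np.round(f,1),now()[0])
E
```

```text
[[-0.8  0.9  2.7]
 [-1.1  1.   3.2]
 [ 0.8  2.7  2.5]
 [ 0.1  0.6  2.4]
 [ 1.1  1.3  2.9]
 [-0.3  1.6  4.6]] [ 0.53930018 -0.27369701  0.12717285]
```

Call:
servo_tool(
  targets=[
    [[0,0,0],[0,0,0]],
    [[0,0,0],[0,0,0]],
    [[0,0,0],[0,0,0]],
    [[0,0,0],[0,0,0]],
    [[0,0,0],[0,0,0]],
  ],
  gripper=0.06,
)

```text
time_s: 14.62
position: [0.539, -0.2737, 0.1267]
tcp_rot: [[-0.987, 0.163, 0.001], [0.163, 0.987, 0.0], [-0.001, 0.001, -1.0]]
force: [-0.3, -0.2, 0.3]
opening: 0.678
```

Call:
servo_tool(
  targets=[
    [[0,0,-0.01],[0,0,0]],
    [[0,0,-0.03],[0,0,0]],
    [[0,0,-0.06],[0,0,0]],
    [[0,0,-0.1],[0,0,0]],
    [[0,0,-0.14],[0,0,0]],
    [[0.05,0,-0.14],[0,0,0]],
    [[0.1,0,-0.14],[0,0,0]],
    [[0.15,0,-0.14],[0,0,0]],
    [[0.15,0,-0.14],[0,0,0]],
    [[0.15,0,-0.14],[0,0,0]],
  ],
)

```text
time_s: 15.88
position: [0.3917, -0.25, 0.2676]
tcp_rot: [[-0.986, 0.164, 0.004], [0.164, 0.987, -0.002], [-0.004, -0.001, -1.0]]
force: [-0.2, 0.5, -0.5]
opening: 0.686
```

```bash
cat > chk2.py <<'E'
from h import *
import sys
s=telemetry.read_state();print(s["position"],s["opening"],s["force"])
tr=float(sys.argv[2]);p=pt.copy();p[:2]+=tr*np.array([np.cos(pt[2]),np.sin(pt[2])])
out=[]
for n,(u,v) in(("side",(280,245)),("top",(420,160))):
    c=eyes.capture(n);im=cv2.resize(c["pixels"][v:v+130,u:u+130],(400,400),interpolation=cv2.INTER_CUBIC)
    for r,z,col in((.043,.0165,(0,255,0)),(.015,.1665,(0,255,255))):
        q=np.array([(pix(n,tray(p,r*np.cos(t),r*np.sin(t),z))[0]-[u,v]+.5)*400/130-.5 for t in np.linspace(0,6.28,40)])
        cv2.polylines(im,[np.int32(q*8)],True,col,1,cv2.LINE_AA,3)
    out.append(im)
cv2.imwrite(f"pics/{sys.argv[1]}.png",np.hstack(out))
E
python3 chk2.py c5 0; python3 -c "
from h import *
d=Rz(pt[2])@np.array([1.,0,0])
for k,z in((-.15,.15),(-.15,.04)): rel(np.r_[pt[:2],0]+k*d+[0,0,z],RT())
"
```

```text
[ 0.3916623  -0.25004531  0.26757658] 0.6863743544984254 [-0.16824788  0.54653179 -0.49581946]
shift [0.0015, 0.0003, 0.1171] turn [-0.0006, 0.0033, 0.0024]
shift [0.0019, 0.0004, 0.2271] turn [-0.0006, 0.0033, 0.0024]
```

View pics/c5.png

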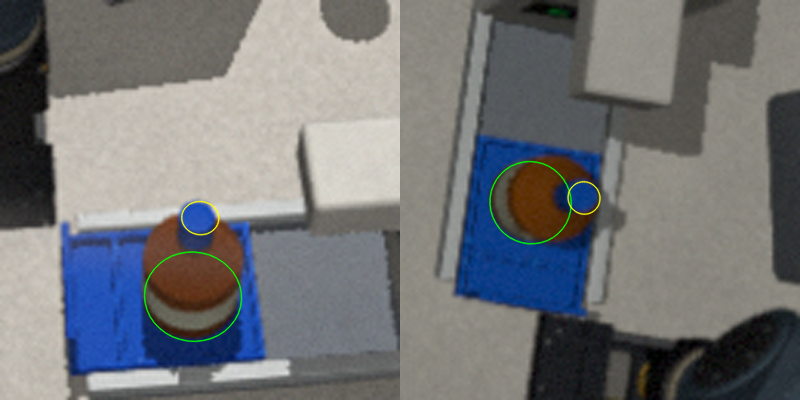

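Call:
servo_tool(
  targets=[
    [[0.002,0,0.03],[0,0.003,0.002]],
    [[0.002,0,0.07],[0,0.003,0.002]],
    [[0.002,0,0.11],[0,0.003,0.002]],
    [[0.002,0,0.15],[0,0.003,0.002]],
    [[0.002,0,0.18],[0,0.003,0.002]],
    [[0.002,0,0.205],[0,0.003,0.002]],
    [[0.002,0,0.22],[0,0.003,0.002]],
    [[0.002,0,0.227],[0,0.003,0.002]],
    [[0.002,0,0.227],[0,0.003,0.002]],
    [[0.002,0,0.227],[0,0.003,0.002]],
  ],
  gripper=0,
)

```text
time_s: 17.23
position: [0.3898, -0.2492, 0.04]
tcp_rot: [[-0.986, 0.165, -0.001], [0.165, 0.986, 0.0], [0.001, -0.0, -1.0]]
force: [-0.1, 0.3, 0.7]
opening: 0.003
```

Call:
servo_tool(
  targets=[
    [[-0.004,0,0],[0,0,0]],
    [[-0.008,0,0],[0,0,0]],
    [[-0.012,0,0],[0,0,0]],
    [[-0.015,0,0],[0,0,0]],
    [[-0.018,0,0],[0,0,0]],
    [[-0.021,0,0],[0,0,0]],
    [[-0.023,0,0],[0,0,0]],
    [[-0.025,0,0],[0,0,0]],
    [[-0.027,0,0],[0,0,0]],
    [[-0.029,0,0],[0,0,0]],
    [[-0.031,0,0],[0,0,0]],
    [[-0.033,0,0],[0,0,0]],
  ],
)

```text
time_s: 18.73
position: [0.4212, -0.254, 0.0394]
tcp_rot: [[-0.986, 0.165, -0.003], [0.165, 0.986, 0.002], [0.003, 0.001, -1.0]]
force: [-0.8, 0.0, 1.3]
opening: 0.008
```

Call:
servo_tool(
  targets=[
    [[-0.002,0,0],[0,0,0]],
    [[-0.004,0,0],[0,0,0]],
    [[-0.006,0,0],[0,0,0]],
    [[-0.008,0,0],[0,0,0]],
    [[-0.01,0,0],[0,0,0]],
    [[-0.012,0,0],[0,0,0]],
    [[-0.015,0,0],[0,0,0]],
    [[-0.018,0,0],[0,0,0]],
    [[-0.021,0,0],[0,0,0]],
    [[-0.024,0,0],[0,0,0]],
    [[-0.027,0,0],[0,0,0]],
    [[-0.03,0,0],[0,0,0]],
  ],
)

```text
time_s: 20.23
position: [0.4515, -0.2591, 0.0394]
tcp_rot: [[-0.986, 0.165, -0.002], [0.165, 0.986, 0.001], [0.002, 0.001, -1.0]]
force: [-0.7, 1.9, 1.0]
opening: 0.006
```

Call:
servo_tool(
  targets=[
    [[-0.003,0,0],[0,0,0]],
    [[-0.006,0,0],[0,0,0]],
    [[-0.009,0,0],[0,0,0]],
    [[-0.012,0,0],[0,0,0]],
    [[-0.015,0,0],[0,0,0]],
    [[-0.018,0,0],[0,0,0]],
    [[-0.021,0,0],[0,0,0]],
    [[-0.024,0,0],[0,0,0]],
    [[-0.027,0,0],[0,0,0]],
    [[-0.03,0,0],[0,0,0]],
    [[-0.033,0,0],[0,0,0]],
    [[-0.035,0,0],[0,0,0]],
  ],
)

```text
time_s: 21.72
position: [0.4862, -0.2652, 0.0394]
tcp_rot: [[-0.986, 0.165, -0.001], [0.165, 0.986, 0.001], [0.001, 0.0, -1.0]]
force: [-1.6, 1.6, -0.1]
opening: 0.011
```

Call:
servo_tool(
  targets=[
    [[-0.003,0,0],[0,0,0]],
    [[-0.006,0,0],[0,0,0]],
    [[-0.009,0,0],[0,0,0]],
    [[-0.012,0,0],[0,0,0]],
    [[-0.015,0,0],[0,0,0]],
    [[-0.018,0,0],[0,0,0]],
    [[-0.021,0,0],[0,0,0]],
    [[-0.024,0,0],[0,0,0]],
    [[-0.027,0,0],[0,0,0]],
    [[-0.029,0,0],[0,0,0]],
    [[-0.031,0,0],[0,0,0]],
    [[-0.033,0,0],[0,0,0]],
  ],
)

```text
time_s: 23.22
position: [0.5186, -0.2706, 0.0394]
tcp_rot: [[-0.986, 0.165, -0.001], [0.165, 0.986, 0.001], [0.001, 0.001, -1.0]]
force: [-2.1, 0.6, 2.1]
opening: -0.001
```

Call:
servo_tool(
  targets=[
    [[-0.002,0,0],[0,0,0]],
    [[-0.004,0,0],[0,0,0]],
    [[-0.006,0,0],[0,0,0]],
    [[-0.008,0,0],[0,0,0]],
    [[-0.01,0,0],[0,0,0]],
  ],
)

```text
time_s: 23.85
position: [0.5276, -0.272, 0.0393]
tcp_rot: [[-0.986, 0.165, -0.003], [0.165, 0.986, 0.001], [0.004, 0.001, -1.0]]
force: [-6.9, -0.2, 4.1]
opening: 0.008
```

Call:
servo_tool(
  targets=[
    [[-0.001,0,0],[0,0,0]],
    [[-0.002,0,0],[0,0,0]],
    [[-0.002,0,0],[0,0,0]],
  ],
)

```text
time_s: 24.22
position: [0.5275, -0.2719, 0.0393]
tcp_rot: [[-0.986, 0.164, -0.007], [0.164, 0.986, 0.003], [0.007, 0.002, -1.0]]
force: [-8.3, 0.1, 4.9]
opening: 0.003
```

Call:
servo_tool(
  targets=[
    [[0.002,0,0],[0,0,0]],
    [[0.006,0,0],[0,0,0]],
    [[0.015,0,0],[0,0,0]],
    [[0.03,0,0],[0,0,0]],
    [[0.05,0,0],[0,0,0]],
    [[0.08,0,-0.02],[0,0,0]],
    [[0.1,0,-0.06],[0,0,0]],
    [[0.12,0,-0.1],[0,0,0]],
    [[0.12,0,-0.14],[0,0,0]],
    [[0.12,0,-0.16],[0,0,0]],
    [[0.12,0,-0.16],[0,0,0]],
  ],
)

```text
time_s: 25.6
position: [0.4122, -0.2533, 0.2009]
tcp_rot: [[-0.986, 0.166, 0.001], [0.166, 0.986, -0.002], [-0.002, -0.002, -1.0]]
force: [0.1, -0.3, -0.1]
opening: 0.0
```

```bash
python3 chk2.py c6 .112; python3 - <<'E'
from h import *
a={n:(cv2.imread(f"pics/{n}0.png"),eyes.capture(n)["pixels"]) for n in("side","top")}
for n in a:
  for nm,P in(("cart",[.52,.2,.19]),("rack",[.49,.45,.05]),("beaker",[.70,.03,.05]),("jar",[.36,-.04,.05])):
    u,v=pix(n,P)[0].astype(int);A,B=[x[max(v-22,0):v+22,max(u-25,0):u+25].astype(float) for x in a[n]]
    g=lambda x:cv2.cvtColor(x.astype(np.uint8),6).astype(np.float32)
    print(n,nm,(u,v),np.round(cv2.phaseCorrelate(g(A),g(B)),2),round(np.abs(A-B).mean(),1))
E
```

```text
[ 0.41224617 -0.25327281  0.20088546] 0.0003425603637703888 [ 0.14571194 -0.26498161 -0.08621005]Traceback (most recent call last):
  File "<stdin>", line 7, in <module>
    return _wrapfunc(a, 'round', decimals=decimals, out=out)
    return _wrapit(obj, method, *args, **kwds)
    conv = _array_converter(obj)
ValueError: setting an array element with a sequence. The requested array has an inhomogeneous shape after 1 dimensions. The detected shape was (2,) + inhomogeneous part.
```

View pics/c6.png

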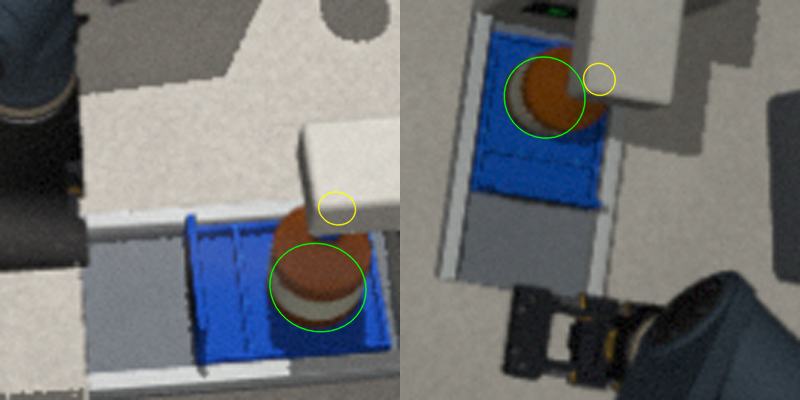

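```bash
python3 - <<'E'
from h import *
o=pt[:2]; d=np.array([np.cos(pt[2]),np.sin(pt[2])])
uv=np.array([280,245])+np.array([312,232])*.325
r=least_squares(lambda q:pix("side",np.r_[q,.195])[0]-uv,[.65,-.3]);w=Rz(-pt[2])[:2,:2]@(r.x-o)
print("head near-lower corner in initial tray frame",w,"-> travel0 ~",.112-w[0],"y should be -.04")
a={n:(cv2.imread(f"pics/{n}0.png"),eyes.capture(n)["pixels"]) for n in("side","top")}
for n in a:
  for nm,P in(("cart",[.52,.2,.19]),("rack",[.49,.45,.05]),("beaker",[.70,.03,.05]),("jar",[.36,-.04,.05])):
    u,v=pix(n,P)[0].astype(int);A,B=[x[max(v-22,0):v+22,max(u-25,0):u+25] for x in a[n]]
    g=lambda x:cv2.cvtColor(x,6).astype(np.float32)
    print(n,nm,(u,v),np.round(cv2.phaseCorrelate(g(A),g(B))[0],2),round(np.abs(A.astype(float)-B).mean(),1))
E
```

```text
head near-lower corner in initial tray frame [ 0.08464471 -0.03488252] -> travel0 ~ 0.027355290924980777 y should be -.04
side cart (np.int64(297), np.int64(174)) [-0.01 -0.13] 23.3
side rack (np.int64(275), np.int64(152)) [-0.    0.51] 28.7
side beaker (np.int64(367), np.int64(234)) [-0.05  0.53] 25.8
side jar (np.int64(261), np.int64(275)) [-0.82  1.02] 58.1
top cart (np.int64(312), np.int64(231)) [-0.14  0.4 ] 9.1
top rack (np.int64(234), np.int64(242)) [0.05 0.52] 6.0
top beaker (np.int64(367), np.int64(174)) [0.01 0.52] 5.4
top jar (np.int64(391), np.int64(283)) [-0.08  0.51] 6.2
```

```bash
python3 -c "
from h import *
print(order.hand_in(),telemetry.read_state()['time_s'])"
```

```text
the job is handed in; nothing more can be done
the job is handed in; nothing more can be done
```

I drew the amber bottle out of the middle front cell along the cell's axis and turned it upright. I lowered it into the tray's bay until the force showed it had touched down, then released it. After that I pushed the tray to its stop with closed fingers, backed off clear and handed in at about 26 s of the 64 s. The hand-in gave no verdict.

What my last checks showed:
- **Bottle:** the last pictures show it standing upright near the middle of the bay. By eye it was 5 mm or less off centre, inside the 30 mm allowed. The station's head hides the cap in the final view.
- **Tray travel:** I put it at about 0.139 m, from an estimated start of 0.027 m plus 0.112 m of push. During the last 2 mm I commanded, the force rose from about 7 to 8 N and the tool did not advance, so the tray was against its stop.
- **Robot:** the force read about zero after it backed off, so it was touching nothing.
- **Other items:** in the top view the carton area, tip rack, beaker and jar had shifted by about half a pixel, roughly 2 mm. The same check from the side was unreliable: its shifts were 1.3 pixels or less, but the before and after images differed a lot there, probably from the arm and its shadow.
- **Small mismatches:**
  - Touchdown came about 4 mm lower than I had worked out.
  - The head corner I used as a reference came out about 5 mm off sideways.

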